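Hang the lopsided ingredient tub on the kitchen scale and record its weight

TASK

Pick up the two-part tub, which has a black grip on its wire handle, and hang it by the raised notch of the handle on the scale's steel hook, so that it hangs level and free. Ease its weight onto the sprung hook gently, so that the hook carries just the tub's weight before you let go and neither drops nor springs back; then, with the tub hanging still, press the green button on the console and leave the tub hanging. Keep the tub upright and leave the other things on the table where they are.

Things in the scene. Friction and masses are not known exactly. Their poses are not given: they have to be found in the camera images.
- tub: White box 110 (x) by 170 (y) mm, 55 mm tall with lids, on the table; origin at the centre of its underside. Its red-lidded half (+y) is full and heavy, the clear-lidded half (-y) nearly empty; 0.16 to 0.8 kg in all, unknown. An 8 mm steel wire handle stands over its middle line along y, bar centre 110 mm above the underside. x: across the tub; y: along the handle to the heavy end; z up.
- tub_grip (a point): Centre of the black upright grip on the tub's handle: 10 mm thick (tub's x), 30 mm long (y), 22 mm tall; 110 mm above the tub's underside and 10 mm from its middle towards -y. Axes as for the tub.
- tub_saddle (a point): Underside of the raised notch in the tub's handle, where the hook must sit: an upward kink in the bar 14 mm high, 36 mm wide at its foot, sloping sides, 10 mm flat crown. 46 mm from tub_grip along the tub's +y and 10 mm higher, straight above the tub's centre of mass, 120 mm above its underside. Axes as for the tub.
- scale: Hanging scale fixed on the table: grey base plate 270 by 160 mm, 12 mm thick; white column 322 mm tall (50 by 75 mm), its near face 157 mm from this origin along +x; a sprung blue carriage on it bears the hook, its near face 124 mm from the origin. Origin: on the table straight below the hook's seat. x: from the hook to the column; y sideways; z up.
- hook_seat (a point): Seat of the scale's hook, a 10 mm round steel rod reaching from the carriage towards the scale's -x: top of the 10 mm long flat bottom of a dip in it. The rod rises 12 mm on the column side; the other way is the upturned tip, a red ball centred 23 mm along -x, its top 27 mm above the seat. Nothing lies above. 225 mm above the table unloaded; sinks with the carriage. Axes as for the scale.
- hook_arm (a joint): How far the sprung hook has sunk (m): 0 unloaded, range 0 to 0.09; it slides straight down along the column against a soft, little damped spring by an amount that depends on the tub's unknown weight (10 to 68 mm); letting go before the hook bears the whole weight, or after pushing it too far, makes it drop or bounce.
- record (a joint): Travel of the green record button (m): 0 up, 0.006 fully pressed (about 4 N), springs back.
- record_top (a point): Top centre of the green round button (32 mm across) on a grey console 100 by 75 mm, 30 mm tall, fixed on the table; it is pressed straight down.
- apple: Red apple, 74 mm wide, 64 mm tall, origin at its underside; a bystander.
- sauce: Yellow sauce bottle, 56 mm wide, 170 mm tall, origin at its underside; a bystander.
- mug: Blue mug, 76 mm wide, 85 mm tall, origin at its underside; a bystander.
- bowl: White bowl, 130 mm wide, 50 mm tall, origin at its underside; a bystander.
- jar: Amber jar with a white cap, 70 mm wide, 90 mm tall, origin at its underside; a bystander.
- spoon: Kitchen spoon lying on the table; a bystander.
- roll: White paper roll standing up, 110 mm wide, 120 mm tall, origin at its underside; a bystander.

How it is judged:
On the way, in this order (a step that is already met when the one before it is completed fails the run):
1. the tub hangs level, free and still by its notch on the hook, let go by the robot (distance between tub_saddle and hook_seat below 0.009 m and angle between tub_saddle's own z axis and vertical below 0.12 rad and value of joint hook_arm above 0.006 m and contact force between tub and the fingers below 0.1 N and linear speed of tub below 0.04 m/s), for 0.4 s.
2. the green button is pressed while the tub hangs still (value of joint record above 0.004 m and distance between tub_saddle and hook_seat below 0.009 m and linear speed of tub below 0.04 m/s), for 0.05 s.
At the end, for the whole second after the job is handed in: The tub hangs by its notch on the hook (notch within 9 mm of the seat), level within 0.12 rad, still (under 40 mm/s), its weight on the sprung hook (sunk more than 6 mm), and the green button has been pressed and is up again (distance between tub_saddle and hook_seat below 0.009 m and angle between tub_saddle's own z axis and vertical below 0.12 rad and value of joint hook_arm above 0.006 m and linear speed of tub below 0.04 m/s and value of joint record below 0.002 m); the robot touches nothing.
It fails at once if the sprung hook drops or springs back faster than 0.08 m/s (velocity of joint hook_arm above 0.08 m/s or velocity of joint hook_arm below -0.08 m/s).
It fails at once if the hook is pushed down more than 77 mm, well past what the heaviest tub does (value of joint hook_arm above 0.077 m).
It fails at once if the tub bears on the scale with more than 14 N (contact force between tub and scale above 14 N).
It fails at once if the tub is tipped by more than 0.5 rad (angle between tub_saddle's own z axis and vertical above 0.5 rad).
It fails at once if a bystander is moved more than 30 mm (distance of any of apple, sauce, mug, bowl, jar, spoon, roll from where it was at the start of the episode above 0.03 m).
It also fails if it takes over 72 s, if anything falls off the work surface, if the arm or the gripper's body presses on something with over 40 N, if the wrist force passes 120 N, or if a joint passes its speed limit or range.

ROBOT

A 7-joint arm with a two-finger parallel gripper is mounted at the origin on the work surface. World frame = base frame: x ahead of the robot, y to its left, z up, the work surface at z = 0. Lengths are in m, angles in rad, forces in N, time in s.
With the tool pointing down it reaches from about 0.35 to 0.9 m from the base axis. Payload 7.2 kg.
Tool frame: the origin (TCP) lies midway between the tips of the shut fingers; the grasp point (between the pads) lies 19 mm behind it; z points along the fingers, x is the direction in which the jaws open and shut, and the axes are right-handed (so a half turn about z gives the same grasp; the last joint's range is limited). The gripper opens to 85 mm and grips with 20 to 120 N. Pads are 22 mm wide; open, the fingers measure 114 mm over their backs; the gripper's body (76 mm by 85 mm) begins 54 mm behind the grasp point. The pads swing forward as they close: fully open they stand 13 mm farther back than shut.
Start: joints at [1.152, 0.411, -0.013, 1.596, 0.006, 1.134, -0.082], TCP at [0.215, -0.587, 0.231] pointing down, gripper open.
Joint ranges: [-2.95, 2.95], [-0.29, 1.99], [-1.47, 1.44], [0.14, 2.54], [-1.03, 4.17], [0.13, 1.85], [-2.86, 2.86]. Speed limits (rad/s): [2.39, 2.39, 3.01, 3.01, 3.14, 3.14, 3.14].

INTERFACE

Orientations are given as [roll, pitch, yaw] about the fixed x, y, z axes, in that order (R = Rz(yaw) Ry(pitch) Rx(roll)).
In Python, from workcell import r gives the robot as it stands.
- The arm moves only by the tool servo_tool, never from a script. Its argument "series" is a list of rows, each a list of 5 numbers: the opening, from 0 (shut) to 1 (fully open), then the shift along the tool's x, y, z in m, then the turn about the tool's z in rad. In form: [[claw, x, y, z, yaw], ...]. A call has exactly 8 rows; each row shifts and turns the pose as measured when the row begins, along the tool's axes as they then stand; what a row does not reach is not made up. A row lasts 1/12 s, in which the tool goes at most 41.7 mm and 7.16 degrees, less where a joint would pass 70% of its speed; a pose out of reach is approached as far as the arm can. A call with a gripper value outside its range is refused whole. The fingers move at their own pace and stop on an object; "force" is the grip in N (left out, the last holds). Time passes only in rows, so rows that do not move let the fingers close, or fill a call up. It gives the time, the measured TCP pose, the force and the opening at its end, in the units of the state.
- r.get_state(): the state, without advancing time (a new reading comes with each control period).
- r.snapshot(name): name is "side" or "top"; returns a dict with "pixels" (400x640x3 uint8, red, green, blue), "z_map" (400x640 float32, m along the optical axis (not along the pixel's ray), 0 where there is no reading), "intrinsics" (3x3 intrinsics, pixels), "k1" (the pictures are not rectified: a ray, as slopes to the right and down, at radius r is drawn at 1 + k1 r^2 times it, then the intrinsics apply), "view" (4x4, takes a point from world to camera coordinates). Camera axes: x right, y up, looking along -z (the intrinsics and any distortion apply to the point x, -y, -z); pixel columns grow to the right and rows downward; lengths in m; the calibration is good to about 2 mm. A picture is of the moment at which its call begins.
- r.sign_off(): hands the job in, once; it reports no verdict.
The state is a dict: "time": time; "q": joint angles; "qd": joint speeds; "tau": joint torques, N m; "tcp_pos": TCP position; "tcp_rot": TCP orientation; "contact_force": force on the tool from outside, world axes, zero at the start; "wrist_torque": the same for the moment, N m; "opening": finger opening in m.
Only numpy, scipy, OpenCV 4.12 (cv2) and the standard library are available. Lean on these libraries where they do the work, as an engineer would, in place of code of your own. Each camera call takes 0.05 s, during which the arm holds its last target.

## Working session

There is one attempt and no reset: what is moved stays moved. The work goes in short steps, Python scripts to look and compute and a tool call to move; the robot and the scene stay as the last step left them, time stands still between calls to the robot, and variables do not carry over. Pictures are saved under pics/ and viewed, and the job is handed in when it is done.

Besides the shell and the picture viewer there is one more tool, called after "Emit:" as name([rows], argument=value, ...), one row to a line, values as JSON. servo_tool: Moves the arm, as the interface text tells. Its arguments: {"type":"object","properties":{"series":{"type":"array","items":{"type":"array","items":{"type":"number"}}},"force":{"type":"number"}},"required":["series"]}

```bash
ls; mkdir -p pics
python3 - <<'E'
from workcell import r
import cv2,numpy as np
s=r.get_state();print(s)
for n in ("side","top"):
    d=r.snapshot(n);cv2.imwrite(f"pics/{n}0.png",d["pixels"][...,::-1]);np.savez(f"pics/{n}0.npz",**{k:np.array(v) for k,v in d.items()})
    print(n,d["intrinsics"],d["k1"],d["view"])
E
```

```text
pics
{'time': 0.0, 'q': array([ 1.15179686,  0.41189269, -0.01273204,  1.59707163,  0.00559674,
        1.13429153, -0.08217802]), 'qd': array([ 0.00071754, -0.00050211, -0.00039329,  0.00055699, -0.00022476,
       -0.00155818,  0.0001535 ]), 'tau': array([ 7.42075154e-04, -6.00621200e+01,  6.82252441e-01, -2.99414277e+01,
        1.38390853e-02,  1.04789628e-02, -3.64885636e-05]), 'tcp_pos': array([ 0.21457787, -0.58646933,  0.23044616]), 'tcp_rot': array([ 3.14148796e+00,  1.62426190e-03, -1.21993321e+00]), 'contact_force': array([ 0.22814037,  0.85760594, -0.60096699]), 'wrist_torque': array([-0.03515013,  0.01146483,  0.01152381]), 'opening': 0.08546534996641403}
side [[415.62115513   0.         317.03065643]
 [  0.         415.62115513 197.66779784]
 [  0.           0.           1.        ]] -0.054912600304785 [[-0.90382302 -0.42769378  0.01349031  0.47218272]
 [ 0.26843091 -0.54214559  0.79625561 -0.24404877]
 [-0.33323986  0.72329537  0.6048099  -1.52281312]
 [ 0.          0.          0.          1.        ]]
top [[465.75103988   0.         310.49320774]
 [  0.         465.75103988 195.10829296]
 [  0.           0.           1.        ]] 0.04496723518814358 [[ 0.0225669  -0.99969847  0.00968021  0.01804472]
 [ 0.98596837  0.02385679  0.16521873 -0.50837228]
 [-0.16539985  0.0058159   0.98620944 -1.56910975]
 [ 0.          0.          0.          1.        ]]
```

View pics/side0.png

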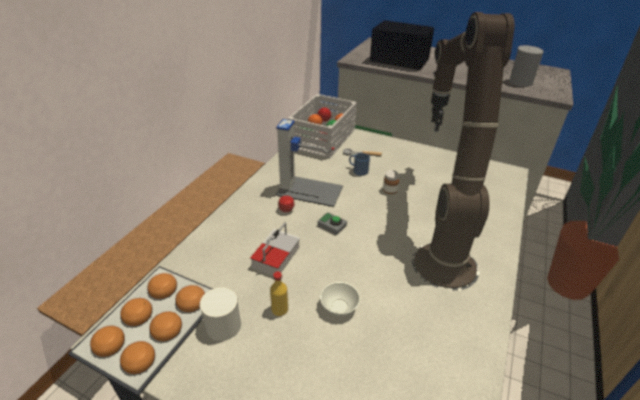

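View pics/top0.png

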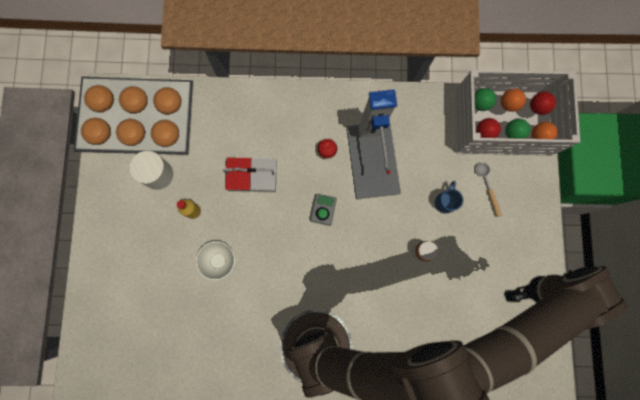

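The top view shows the tub at about (250,174) with its red half on the left (+y). The scale is at about (380,140) with its hook tip near (389,171), and the console is at (322,210). Next I'll zoom in and measure.

```bash
cat > h.py <<'E'
import numpy as np,cv2
def load(n): return dict(np.load(f"pics/{n}.npz"))
def ray(d,uv):
    K=d["intrinsics"];k1=float(d["k1"])
    uv=np.atleast_2d(np.array(uv,float))
    a=cv2.undistortPoints(uv[:,None,:],K,np.array([k1,0,0,0,0.]),None,None,None) if False else cv2.undistortPointsIter(uv[:,None,:],K,np.array([k1,0,0,0,0.]),None,None,(3,50,1e-10))
    a=a[:,0,:]
    V=d["view"];R=V[:3,:3];t=V[:3,3]
    dc=np.c_[a[:,0],-a[:,1],-np.ones(len(a))]
    return -R.T@t, dc@R
def plane(d,uv,z):
    c,D=ray(d,uv); return c+D*((z-c[2])/D[:,2])[:,None]
def depth(d,uv):
    c,D=ray(d,uv); uv=np.atleast_2d(uv).astype(int)
    return c+D*d["z_map"][uv[:,1],uv[:,0]][:,None]
def proj(d,p):
    p=np.atleast_2d(p);V=d["view"];c=p@V[:3,:3].T+V[:3,3];a=np.c_[c[:,0],-c[:,1]]/-c[:,2:]
    r2=(a**2).sum(1)[:,None];a=a*(1+float(d["k1"])*r2);K=d["intrinsics"]
    return a@K[:2,:2].T+K[:2,2]
def tri(d1,u1,d2,u2):
    c1,D1=ray(d1,u1);c2,D2=ray(d2,u2);D1=D1[0]/np.linalg.norm(D1[0]);D2=D2[0]/np.linalg.norm(D2[0])
    s=np.linalg.lstsq(np.c_[D1,-D2],c2-c1,rcond=None)[0]
    a=c1+s[0]*D1;b=c2+s[1]*D2;return (a+b)/2,np.linalg.norm(a-b)
def crop(d,x0,y0,x1,y1,k,f):
    cv2.imwrite(f,cv2.resize(d["pixels"][y0:y1,x0:x1,::-1],None,fx=k,fy=k,interpolation=cv2.INTER_CUBIC))
E
python3 - <<'E'
from h import *
t=load("top0");s=load("side0")
crop(t,215,80,415,230,4,"pics/tc.png")
crop(s,240,100,360,280,3.3,"pics/sc.png")
# depth map world points of top
print(proj(t,[0,0,0]),proj(s,[0,0,0]))
print(depth(t,[[250,150],[235,165],[265,180],[322,212],[389,185],[382,98],[380,130],[389,172],[380,160]]))
E
```

```text
[[315.87464565 346.71905833]] [[445.04126314 263.83038551]]
[[ 0.67291167  0.25050761  0.00515196]
 [ 0.60432266  0.29303004  0.05757199]
 [ 0.55324952  0.18723769  0.0619994 ]
 [ 0.44907805 -0.01077903  0.04830841]
 [ 0.55601924 -0.2473826   0.0112107 ]
 [ 0.75641418 -0.17275561  0.3216638 ]
 [ 0.68438683 -0.1796924   0.24025308]
 [ 0.5506539  -0.20601804  0.24605422]
 [ 0.64667635 -0.21599068  0.00919181]]
```

View pics/tc.png

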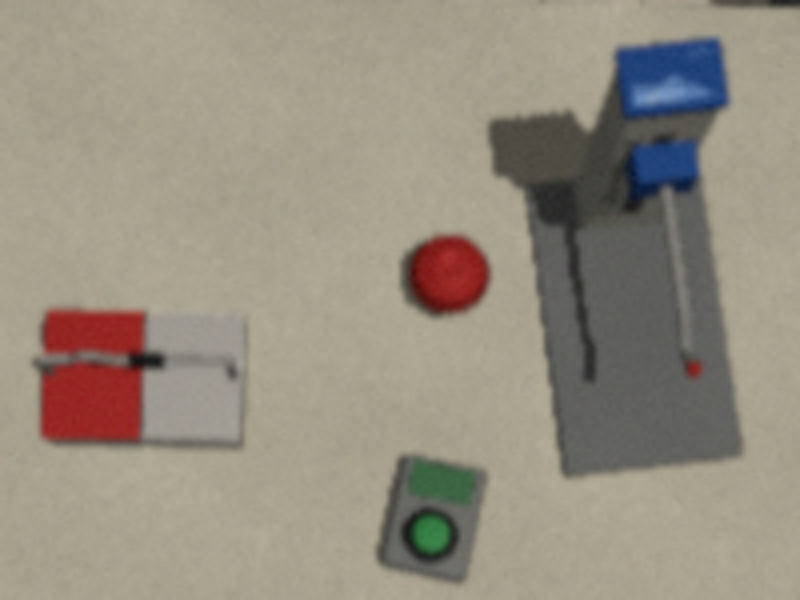

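View pics/sc.png

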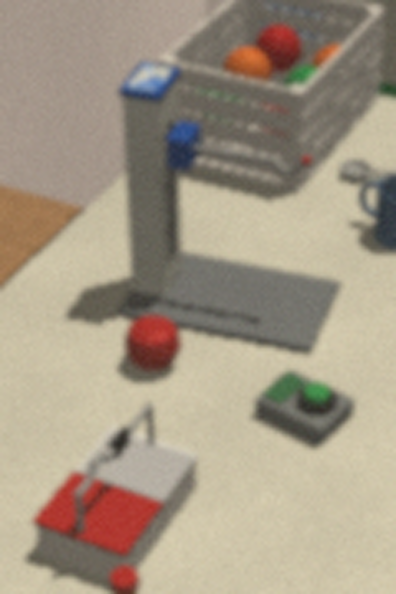

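Run:
```python
from h import *
t=load("top0");s=load("side0")
hsv=cv2.cvtColor(t["pixels"],cv2.COLOR_RGB2HSV);H,S,V=[hsv[...,i].astype(int) for i in range(3)]
def blob(m,win):
    x0,y0,x1,y1=win;k=np.zeros_like(m,np.uint8);k[y0:y1,x0:x1]=m[y0:y1,x0:x1]
    n,l,st,c=cv2.connectedComponentsWithStats(k);i=1+np.argmax(st[1:,4]);return (l==i).astype(np.uint8),c[i],st[i]
def rect(m,z,d=t):
    c=max(cv2.findContours(m,cv2.RETR_EXTERNAL,cv2.CHAIN_APPROX_NONE)[0],key=cv2.contourArea)[:,0,:].astype(float)
    p=plane(d,c,z)[:,:2];r=cv2.minAreaRect((p*1000).astype(np.float32));return r,cv2.boxPoints(r)
red=(((H<8)|(H>172))&(S>120))
m,c,st=blob(red,(215,140,300,210));print("red",rect(m,.055))
ys,xs=np.where(m);
# lid white: brightness, low saturation
wh=((S<25)&(V>120));m2,c2,st2=blob(wh,(245,150,285,200));print("white",rect(m2,.055),st2)
m3=cv2.morphologyEx(((m|m2)*255).astype(np.uint8),cv2.MORPH_CLOSE,np.ones((9,9)));print("both",rect(m3,.055))
# plate
pl=((S<40)&(V<115)&(V>50));m4,c4,s4=blob(pl,(340,120,405,205));print("plate",rect(m4,.012),s4)
g=(H>45)&(H<85)&(S>120)&(V>100);m5,c5,s5=blob(g,(300,190,345,230));print("btn",c5,s5,plane(t,[c5],.04))
rb,cb,sb=blob(red,(380,160,400,182));print("ball",cb,sb)
h2=cv2.cvtColor(s["pixels"],cv2.COLOR_RGB2HSV);H2,S2,V2=[h2[...,i].astype(int) for i in range(3)]
red2=(((H2<8)|(H2>172))&(S2>110))
b2,cb2,sb2=blob(red2,(325,138,345,158));print("ball side",cb2,sb2)
print(tri(t,cb,s,cb2))
g2=(H2>45)&(H2<85)&(S2>100)&(V2>60);b,c6,s6=blob(g2,(328,212,348,228));print("btn side",c6,s6,tri(t,c5,s,c6))
print(plane(t,[cb],.245),)
# depth around ball and button, carriage
for z in ((389,172),(388,171),(322,213),(323,214)):print(depth(t,[z]))
np.savez("pics/m.npz",m3=m3)
print(S[165:180,255:290:6],V[165:180:4,255:290:6])
```

```text
red (((552.3428344726562, 283.5081787109375), (63.17753601074219, 82.48631286621094), 1.4536815881729126), array([[519.71796, 323.9367 ],
       [521.8105 , 241.47691],
       [584.9677 , 243.07965],
       [582.8752 , 325.53943]], dtype=float32))
white (((575.8001708984375, 194.43048095703125), (83.11933135986328, 111.23345947265625), 89.51589965820312), array([[519.8343 , 153.34221],
       [631.0638 , 152.40239],
       [631.76605, 235.51875],
       [520.53656, 236.45857]], dtype=float32)) [251 158  25  33 710]
both (((575.816650390625, 238.76296997070312), (111.66376495361328, 171.25296020507812), 0.012378298677504063), array([[519.96625, 324.3774 ],
       [520.00323, 153.12444],
       [631.66705, 153.14853],
       [631.63007, 324.4015 ]], dtype=float32))
plate (((658.9686889648438, -177.64828491210938), (292.1466979980469, 176.52560424804688), 8.23072624206543), array([[ 501.76428, -111.20644],
       [ 527.03564, -285.91376],
       [ 816.1731 , -244.09012],
       [ 790.90173,  -69.38281]], dtype=float32)) [ 340  120   60   79 3068]
btn [322.45283019 213.20754717] [319 210
[... 304 characters left out ...]
 0.44637133, -0.0124873 ,  0.04137173]), np.float64(0.0010925098135092877))
[[ 0.55081655 -0.20316389  0.245     ]]
[[ 0.5506539  -0.20601804  0.24605422]]
[[ 0.55295474 -0.20241998  0.24932776]]
[[ 0.44530125 -0.01076249  0.05083581]]
[[ 0.44175859 -0.01419525  0.05226785]]
[[21 21 18 18 40 37]
 [20 19 19 19 40 38]
 [20 21 20 21 37 39]
 [19 25 19 18 41 38]
 [15 17 18 20 37 42]
 [ 8 19 17 20 36 39]
 [22 18 22 18 37 38]
 [21 20 20 23 39 39]
 [20 19 20 20 39 40]
 [21 21 16 18 41 36]
 [21 21 18 18 40 38]
 [18 19 20 16 39 39]
 [22 22 19 20 37 41]
 [19 19 19 21 39 38]
 [19 18 18 16 40 40]] [[159 157 159 156 174 171]
 [ 69 132 140 142 172 172]
 [150 159 156  90 171 173]
 [161 159 160 156 171 169]]
```

Run:
```python
from h import *
t=load("top0");s=load("side0")
f=lambda x,y:[(x+.5)/4-.5+215,(y+.5)/4-.5+80]
hsv=cv2.cvtColor(t["pixels"],cv2.COLOR_RGB2HSV)
# plate corners (front) z=.012
P=plane(t,[f(528,190),f(563,475),f(742,455),f(706,210)],.012);print("plate",P.round(4))
for a,b in((1,0),(2,3)):
    v=P[a]-P[b];print("edge yaw",np.degrees(np.arctan2(-v[1],-v[0])))
v=P[1]-P[2];print("front edge yaw (-90)",np.degrees(np.arctan2(v[1],v[0]))-90,np.linalg.norm(v))
# column top z=.322(+.?)
C=plane(t,[f(617,48),f(720,40),f(727,104),f(627,115)],.334);print("col",C.round(4))
v=C[0]-C[1];print(np.degrees(np.arctan2(v[1],v[0]))-90,np.linalg.norm(v));v=C[3]-C[2];print(np.degrees(np.arctan2(v[1],v[0]))-90)
print("carriage",plane(t,[f(636,190),f(697,185)],.26))
print("rod", plane(t,[f(668,195),f(686,345)],.237))
print("ball", plane(t,[f(694,369)],.242))
print("grip",plane(t,[f(147,361)],.118), "bar ends",plane(t,[f(38,362),f(232,362)],.112))
# subpixel tub edges
img=t["pixels"].astype(float);print()
L=plane(t,[f(45,311),f(246,316),f(242,445),f(40,439)],.055);print("lid",L.round(4),L.mean(0))
v=L[0]-L[1];print(np.degrees(np.arctan2(v[1],v[0]))-90);v=L[3]-L[2];print(np.degrees(np.arctan2(v[1],v[0]))-90);v=L[1]-L[2];print(np.degrees(np.arctan2(v[1],v[0])))
crop(t,370,85,410,205,5,"pics/sc2.png");crop(t,215,145,290,200,10,"pics/tub2.png");crop(s,270,110,350,210,6,"pics/hk2.png")
```

```text
plate [[ 0.7649 -0.0951  0.012 ]
 [ 0.505  -0.1286  0.012 ]
 [ 0.5267 -0.2863  0.012 ]
 [ 0.7501 -0.2557  0.012 ]]
edge yaw 7.341951290437401
edge yaw 7.799572263553132
front edge yaw (-90) 7.832114150515864 0.1591739523073036
col [[ 0.7702 -0.1323  0.334 ]
 [ 0.7781 -0.2077  0.334 ]
 [ 0.7293 -0.2126  0.334 ]
 [ 0.7192 -0.1398  0.334 ]]
5.985988180899 0.07577280451058498
7.8742345973981855
carriage [[ 0.68675048 -0.1570989   0.26      ]
 [ 0.69182074 -0.20371781  0.26      ]]
rod [[ 0.69077955 -0.18525346  0.237     ]
 [ 0.57168392 -0.19889472  0.237     ]]
ball [[ 0.55188547 -0.20407117  0.242     ]]
grip [[0.57521624 0.22837394 0.118     ]] bar ends [[0.57338528 0.31941787 0.112     ]
 [0.57747274 0.15844242 0.112     ]]

lid [[0.6312 0.3262 0.055 ]
 [0.6312 0.1522 0.055 ]
 [0.5175 0.1517 0.055 ]
 [0.5185 0.3247 0.055 ]] [0.57457517 0.23872085 0.055     ]
0.01894979562760568
-0.33240464785961876
0.2472316590467787
```

View pics/tub2.png

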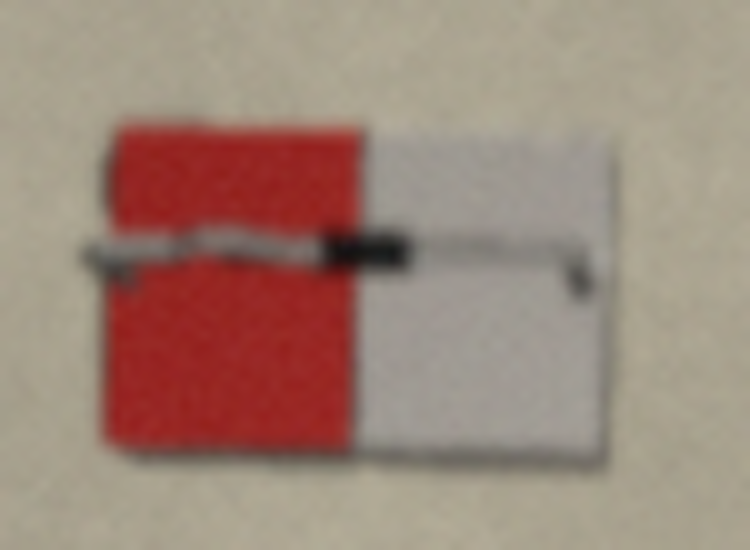

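View pics/hk2.png

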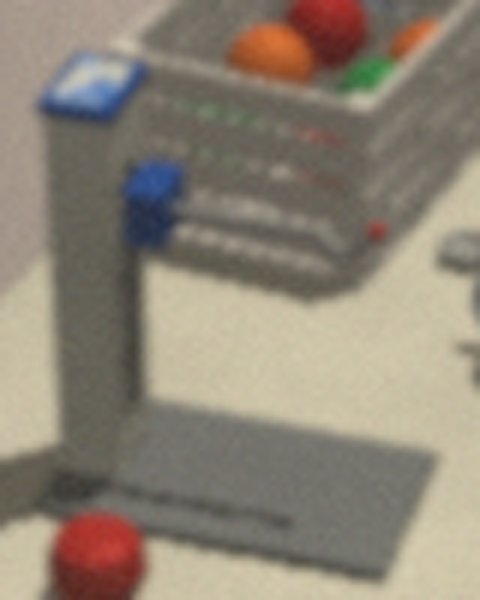

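View pics/sc2.png

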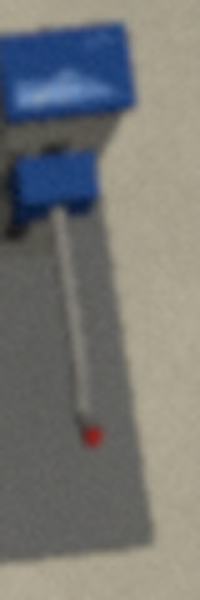

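```bash
cat > plan.py <<'E'
import numpy as np,json,sys
from scipy.spatial.transform import Rotation as Ro
from workcell import r
def plan(tgt,yaw,n,claw,show=True):
    """straight world-line rows to tgt/yaw (tool down) in n rows"""
    s=r.get_state();p=np.array(s["tcp_pos"]);R=Ro.from_euler("xyz",s["tcp_rot"]);y0=s["tcp_rot"][2]
    dy=(yaw-y0+np.pi)%(2*np.pi)-np.pi
    step=(np.array(tgt)-p)/n;rows=[]
    print("from",p.round(4),"rpy",np.round(s["tcp_rot"],4),"|step|",np.linalg.norm(step).round(4),"dyaw/row",round(dy/n,4))
    for i in range(n):
        rows.append([claw]+[round(float(v),4) for v in R.inv().apply(step)]+[round(-dy/n,4)])
        R=Ro.from_euler("z",dy/n)*R
    for a in rows: print(a)
def st():
    s=r.get_state();print("t",round(s["time"],2),"p",np.round(s["tcp_pos"],4),"rpy",np.round(s["tcp_rot"],4),"F",np.round(s["contact_force"],2),"T",np.round(s["wrist_torque"],3),"op",round(s["opening"],4))
    return s
E
python3 - <<'E'
from plan import *
plan([.45,0,.30],0.0,16,1)
E
```

```text
from [ 0.2146 -0.5865  0.2306] rpy [ 3.1415e+00  1.4000e-03 -1.2199e+00] |step| 0.0397 dyaw/row 0.0762
[1, -0.0294, -0.0264, -0.0043, np.float64(-0.0762)]
[1, -0.0273, -0.0286, -0.0043, np.float64(-0.0762)]
[1, -0.025, -0.0306, -0.0043, np.float64(-0.0762)]
[1, -0.0226, -0.0324, -0.0043, np.float64(-0.0762)]
[1, -0.0201, -0.034, -0.0043, np.float64(-0.0762)]
[1, -0.0174, -0.0354, -0.0043, np.float64(-0.0762)]
[1, -0.0147, -0.0367, -0.0043, np.float64(-0.0762)]
[1, -0.0119, -0.0377, -0.0043, np.float64(-0.0762)]
[1, -0.0089, -0.0385, -0.0043, np.float64(-0.0762)]
[1, -0.006, -0.039, -0.0043, np.float64(-0.0762)]
[1, -0.003, -0.0394, -0.0043, np.float64(-0.0762)]
[1, 0.0, -0.0395, -0.0043, np.float64(-0.0762)]
[1, 0.003, -0.0394, -0.0043, np.float64(-0.0762)]
[1, 0.006, -0.039, -0.0044, np.float64(-0.0762)]
[1, 0.009, -0.0385, -0.0044, np.float64(-0.0762)]
[1, 0.0119, -0.0377, -0.0044, np.float64(-0.0762)]
```

Emit:
servo_tool([
  [1,-0.029,-0.026,-0.005,-0.076],
  [1,-0.027,-0.029,-0.005,-0.076],
  [1,-0.025,-0.031,-0.005,-0.076],
  [1,-0.023,-0.032,-0.005,-0.076],
  [1,-0.02,-0.034,-0.005,-0.076],
  [1,-0.017,-0.035,-0.005,-0.076],
  [1,-0.015,-0.037,-0.005,-0.076],
  [1,-0.012,-0.038,-0.005,-0.076],
])

```text
time: 0.77
tcp_pos: [0.3274, -0.2878, 0.2655]
tcp_rot: [3.14, 0.011, -0.601]
contact_force: [1.6, -0.2, 0.7]
opening: 0.0853
```

Run:
```python
from plan import *
plan([.5752,.2287,.25],0.005,16,1)
```

```text
from [ 0.3274 -0.2878  0.2655] rpy [ 3.1398  0.0108 -0.6011] |step| 0.0358 dyaw/row 0.0379
[1, -0.0055, -0.0354, 0.001, np.float64(-0.0379)]
[1, -0.0041, -0.0356, 0.0009, np.float64(-0.0379)]
[1, -0.0028, -0.0357, 0.0009, np.float64(-0.0379)]
[1, -0.0014, -0.0358, 0.0009, np.float64(-0.0379)]
[1, -0.0001, -0.0358, 0.0009, np.float64(-0.0379)]
[1, 0.0013, -0.0358, 0.0009, np.float64(-0.0379)]
[1, 0.0026, -0.0357, 0.0009, np.float64(-0.0379)]
[1, 0.004, -0.0356, 0.0009, np.float64(-0.0379)]
[1, 0.0053, -0.0354, 0.0008, np.float64(-0.0379)]
[1, 0.0067, -0.0352, 0.0008, np.float64(-0.0379)]
[1, 0.008, -0.0349, 0.0008, np.float64(-0.0379)]
[1, 0.0093, -0.0346, 0.0008, np.float64(-0.0379)]
[1, 0.0106, -0.0342, 0.0008, np.float64(-0.0379)]
[1, 0.0119, -0.0338, 0.0008, np.float64(-0.0379)]
[1, 0.0132, -0.0333, 0.0008, np.float64(-0.0379)]
[1, 0.0144, -0.0328, 0.0008, np.float64(-0.0379)]
```

Emit:
servo_tool([
  [1,-0.006,-0.036,0,-0.038],
  [1,-0.004,-0.036,0,-0.038],
  [1,-0.003,-0.036,0,-0.038],
  [1,-0.001,-0.036,0,-0.038],
  [1,0,-0.036,0,-0.038],
  [1,0.001,-0.036,0,-0.038],
  [1,0.003,-0.036,0,-0.038],
  [1,0.004,-0.036,0,-0.038],
])

```text
time: 1.43
tcp_pos: [0.4514, -0.0111, 0.2664]
tcp_rot: [3.14, 0.008, -0.279]
contact_force: [1.1, -1.1, 0.3]
opening: 0.0855
```

Run:
```python
from plan import *
plan([.5752,.2287,.21],0.005,8,1)
```

```text
from [ 0.4514 -0.0111  0.2664] rpy [ 3.1399  0.008  -0.2793] |step| 0.0345 dyaw/row 0.0355
[1, 0.0067, -0.0331, 0.0069, np.float64(-0.0355)]
[1, 0.0078, -0.0328, 0.0069, np.float64(-0.0355)]
[1, 0.009, -0.0325, 0.0069, np.float64(-0.0355)]
[1, 0.0101, -0.0322, 0.0069, np.float64(-0.0355)]
[1, 0.0113, -0.0318, 0.0069, np.float64(-0.0355)]
[1, 0.0124, -0.0314, 0.0069, np.float64(-0.0355)]
[1, 0.0135, -0.0309, 0.0069, np.float64(-0.0355)]
[1, 0.0146, -0.0304, 0.0069, np.float64(-0.0355)]
```

Emit:
servo_tool([
  [1,0.007,-0.033,0.006,-0.036],
  [1,0.008,-0.033,0.006,-0.036],
  [1,0.009,-0.033,0.006,-0.036],
  [1,0.01,-0.032,0.006,-0.036],
  [1,0.011,-0.032,0.006,-0.036],
  [1,0.012,-0.031,0.006,-0.036],
  [1,0.014,-0.031,0.006,-0.036],
  [1,0.015,-0.03,0.006,-0.036],
])

```text
time: 2.1
tcp_pos: [0.5778, 0.2419, 0.2145]
tcp_rot: [3.14, 0.008, 0.021]
contact_force: [1.7, 0.2, 0.5]
opening: 0.0856
```

Run:
```python
from plan import *
plan([.5752,.2287,.15],0.005,8,1)
```

```text
from [0.5778 0.2419 0.2145] rpy [3.1402 0.0078 0.0211] |step| 0.0082 dyaw/row -0.002
[1, -0.0003, 0.0016, 0.0081, np.float64(0.002)]
[1, -0.0003, 0.0016, 0.0081, np.float64(0.002)]
[1, -0.0003, 0.0016, 0.0081, np.float64(0.002)]
[1, -0.0003, 0.0016, 0.0081, np.float64(0.002)]
[1, -0.0003, 0.0016, 0.0081, np.float64(0.002)]
[1, -0.0003, 0.0016, 0.0081, np.float64(0.002)]
[1, -0.0003, 0.0016, 0.0081, np.float64(0.002)]
[1, -0.0003, 0.0016, 0.0081, np.float64(0.002)]
```

Emit:
servo_tool([
  [0.6,0,0.002,0.008,0.002],
  [0.6,0,0.002,0.008,0.002],
  [0.6,0,0.002,0.008,0.002],
  [0.6,-0.001,0.002,0.008,0.002],
  [0.6,-0.001,0.002,0.008,0.002],
  [0.6,-0.001,0.001,0.008,0.002],
  [0.6,0,0.001,0.008,0.002],
  [0.6,0,0,0,0],
])

```text
time: 2.77
tcp_pos: [0.5726, 0.2323, 0.1498]
tcp_rot: [3.141, 0.014, 0.011]
contact_force: [0.4, -0.0, -0.2]
opening: 0.0518
```

Run:
```python
from plan import *
from h import *
st()
for n in ("side","top"):
    d=r.snapshot(n);np.savez(f"pics/{n}1.npz",**{k:np.array(v) for k,v in d.items()})
t=load("top1");s=load("side1")
a=t["pixels"][140:210,210:300,::-1];b=s["pixels"][190:290,230:330,::-1]
cv2.imwrite("pics/v1.png",np.hstack([cv2.resize(a,(450,350),interpolation=2),cv2.resize(b,(350,350),interpolation=2)]))
plan([.5752,.2287,.091],0.005,8,.6)
```

```text
t 2.77 p [0.5726 0.2323 0.1498] rpy [3.1412 0.0137 0.0112] F [ 0.41 -0.02 -0.18] T [-0.019 -0.025 -0.054] op 0.0518
from [0.5733 0.2334 0.1514] rpy [-3.1408  0.0121  0.0119] |step| 0.0076 dyaw/row -0.0009
[0.6, 0.0003, 0.0006, 0.0075, np.float64(0.0009)]
[0.6, 0.0003, 0.0006, 0.0075, np.float64(0.0009)]
[0.6, 0.0003, 0.0006, 0.0075, np.float64(0.0009)]
[0.6, 0.0003, 0.0006, 0.0075, np.float64(0.0009)]
[0.6, 0.0003, 0.0006, 0.0075, np.float64(0.0009)]
[0.6, 0.0003, 0.0006, 0.0075, np.float64(0.0009)]
[0.6, 0.0003, 0.0006, 0.0075, np.float64(0.0009)]
[0.6, 0.0003, 0.0006, 0.0075, np.float64(0.0009)]
```

View pics/v1.png

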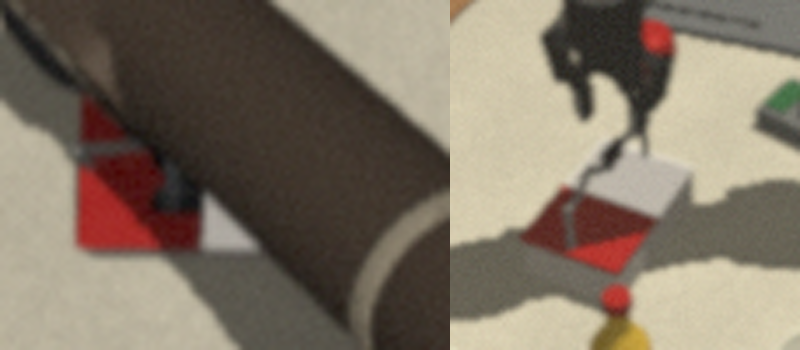

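The side view shows the two fingers (about (580,110) and (645,140) in the montage) straddling the black grip at (610,155), and the tub hasn't moved. I'll lower and centre the gripper.

Emit:
servo_tool([
  [0.6,0.001,0.001,0.008,0.001],
  [0.6,0.001,0.001,0.008,0.001],
  [0.6,0,0.001,0.008,0.001],
  [0.6,0,0.001,0.008,0.001],
  [0.6,0,0,0.008,0.001],
  [0.6,0,0,0.008,0.001],
  [0.6,0,0,0.008,0.001],
  [0.6,0,0,0.003,0],
])

```text
time: 3.53
tcp_pos: [0.5761, 0.2298, 0.0882]
tcp_rot: [-3.139, 0.009, 0.004]
contact_force: [-0.2, 0.0, 0.5]
opening: 0.0514
```

Run:
```python
from plan import *
for i in range(1): st()
plan([.5752,.2287,.091],0.005,4,.6)
```

```text
t 3.53 p [0.5761 0.2298 0.0882] rpy [-3.1393  0.0086  0.0039] F [-0.18  0.03  0.54] T [ 0.016  0.041 -0.012] op 0.0514
from [0.5761 0.2298 0.0882] rpy [-3.1393  0.0086  0.0039] |step| 0.0008 dyaw/row 0.0003
[0.6, -0.0002, 0.0003, -0.0007, np.float64(-0.0003)]
[0.6, -0.0002, 0.0003, -0.0007, np.float64(-0.0003)]
[0.6, -0.0002, 0.0003, -0.0007, np.float64(-0.0003)]
[0.6, -0.0002, 0.0003, -0.0007, np.float64(-0.0003)]
```

Emit:
servo_tool([
  [0.3,0,0.001,-0.002,0],
  [0.2,0,0,0,0],
  [0,0,0,0,0],
  [0,0,0,0,0],
  [0,0,0,0,0],
  [0,0,0,0,0],
  [0,0,0,0,0],
  [0,0,0,0,0],
], force=110)

```text
time: 4.2
tcp_pos: [0.5761, 0.2286, 0.0894]
tcp_rot: [-3.14, 0.009, 0.004]
contact_force: [0.9, 0.8, -2.9]
opening: 0.0084
```

Run:
```python
from plan import *
st()
```

```text
t 4.2 p [0.5761 0.2286 0.0894] rpy [-3.1395  0.0091  0.0041] F [ 0.93  0.8  -2.87] T [ 0.014 -0.325 -0.026] op 0.0084
```

Emit:
servo_tool([
  [0,0,0,-0.002,0],
  [0,0,0,-0.003,0],
  [0,0,0,-0.004,0],
  [0,0,0,-0.006,0],
  [0,0,0,-0.008,0],
  [0,0,0,-0.008,0],
  [0,0,0,-0.004,0],
  [0,0,0,0,0],
])

```text
time: 4.87
tcp_pos: [0.5745, 0.2274, 0.1269]
tcp_rot: [3.141, 0.014, 0.005]
contact_force: [0.9, -0.4, -5.5]
opening: 0.0082
```

Run:
```python
from plan import *
from h import *
st()
for n in ("side","top"):
    d=r.snapshot(n);np.savez(f"pics/{n}2.npz",**{k:np.array(v) for k,v in d.items()})
st()
t=load("top2");s=load("side2")
a=t["pixels"][140:210,210:300,::-1];b=s["pixels"][190:290,230:330,::-1]
cv2.imwrite("pics/v2.png",np.hstack([cv2.resize(a,(450,350),interpolation=2),cv2.resize(b,(350,350),interpolation=2)]))
```

```text
t 4.87 p [0.5745 0.2274 0.1269] rpy [3.1409 0.0136 0.0048] F [ 0.88 -0.39 -5.46] T [-0.224 -0.092 -0.07 ] op 0.0082
t 4.97 p [0.5742 0.2272 0.126 ] rpy [3.1405 0.0143 0.0047] F [ 0.82 -0.12 -4.49] T [-0.234 -0.001 -0.005] op 0.0083
```

View pics/v2.png

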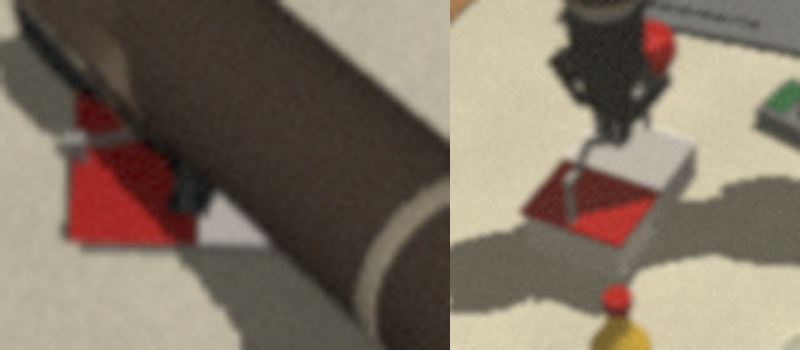

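Emit:
servo_tool([
  [0,0,0,-0.008,0],
  [0,0,0,-0.014,0],
  [0,0,0,-0.018,0],
  [0,0,0,-0.02,0],
  [0,0,0,-0.02,0],
  [0,0,0,-0.018,0],
  [0,0,0,-0.01,0],
  [0,0,0,-0.002,0],
])

```text
time: 5.63
tcp_pos: [0.5734, 0.2263, 0.2394]
tcp_rot: [3.138, 0.022, 0.006]
contact_force: [0.5, 0.8, -5.7]
opening: 0.0086
```

Run:
```python
from plan import *
from h import *
st()
s=r.snapshot("side");np.savez("pics/side3.npz",**{k:np.array(v) for k,v in s.items()})
st()
crop(load("side3"),230,150,350,290,4,"pics/v3.png")
plan([.44,0,.237],0.06,10,0)
```

```text
t 5.63 p [0.5734 0.2263 0.2394] rpy [3.1379 0.022  0.0064] F [ 0.48  0.8  -5.74] T [-0.168 -0.084 -0.021] op 0.0086
t 5.68 p [0.5734 0.2263 0.2391] rpy [3.1379 0.0219 0.0064] F [ 0.48  0.25 -5.97] T [-0.178 -0.13   0.007] op 0.0083
from [0.5734 0.2263 0.2391] rpy [3.1379 0.0219 0.0064] |step| 0.0263 dyaw/row 0.0054
[0, -0.0135, 0.0225, 0.0006, np.float64(-0.0054)]
[0, -0.0136, 0.0225, 0.0006, np.float64(-0.0054)]
[0, -0.0137, 0.0224, 0.0006, np.float64(-0.0054)]
[0, -0.0138, 0.0223, 0.0006, np.float64(-0.0054)]
[0, -0.014, 0.0223, 0.0006, np.float64(-0.0054)]
[0, -0.0141, 0.0222, 0.0006, np.float64(-0.0054)]
[0, -0.0142, 0.0221, 0.0006, np.float64(-0.0054)]
[0, -0.0143, 0.022, 0.0006, np.float64(-0.0054)]
[0, -0.0144, 0.0219, 0.0006, np.float64(-0.0054)]
[0, -0.0145, 0.0219, 0.0006, np.float64(-0.0054)]
```

View pics/v3.png

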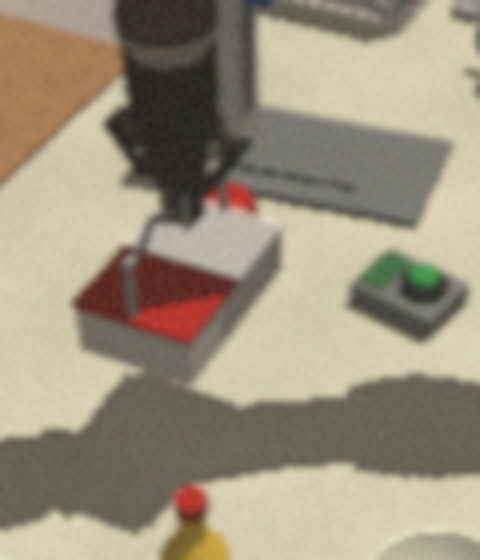

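The tub is lifted, looks level and stays held in the fingers (around (180,200) in the crop). Now I'll carry it towards the console side.

Emit:
servo_tool([
  [0,-0.008,0.012,0,-0.007],
  [0,-0.014,0.022,0,-0.007],
  [0,-0.015,0.024,0,-0.007],
  [0,-0.015,0.024,0,-0.007],
  [0,-0.015,0.024,0,-0.007],
  [0,-0.016,0.024,0,-0.007],
  [0,-0.016,0.025,0,-0.007],
  [0,-0.016,0.026,0,-0.007],
])

```text
time: 6.35
tcp_pos: [0.4574, 0.041, 0.2325]
tcp_rot: [-3.138, 0.032, 0.076]
contact_force: [0.4, -0.3, -5.0]
opening: 0.0085
```

Run:
```python
from plan import *
plan([.44,-.2605,.237],0.131,12,0)
```

```text
from [0.4574 0.041  0.2325] rpy [-3.1384  0.0324  0.0759] |step| 0.0252 dyaw/row 0.0046
[0, -0.0034, 0.0249, -0.0003, np.float64(-0.0046)]
[0, -0.0035, 0.0249, -0.0003, np.float64(-0.0046)]
[0, -0.0036, 0.0249, -0.0003, np.float64(-0.0046)]
[0, -0.0037, 0.0249, -0.0003, np.float64(-0.0046)]
[0, -0.0038, 0.0249, -0.0003, np.float64(-0.0046)]
[0, -0.0039, 0.0249, -0.0003, np.float64(-0.0046)]
[0, -0.004, 0.0248, -0.0003, np.float64(-0.0046)]
[0, -0.0042, 0.0248, -0.0003, np.float64(-0.0046)]
[0, -0.0043, 0.0248, -0.0003, np.float64(-0.0046)]
[0, -0.0044, 0.0248, -0.0003, np.float64(-0.0046)]
[0, -0.0045, 0.0248, -0.0003, np.float64(-0.0046)]
[0, -0.0046, 0.0247, -0.0003, np.float64(-0.0046)]
```

Emit:
servo_tool([
  [0,-0.004,0.025,0,-0.005],
  [0,-0.004,0.026,0,-0.005],
  [0,-0.004,0.026,0,-0.005],
  [0,-0.004,0.026,0,-0.005],
  [0,-0.004,0.026,0,-0.005],
  [0,-0.004,0.026,0,-0.005],
  [0,-0.004,0.026,0,-0.005],
  [0,-0.004,0.026,0,-0.005],
])

```text
time: 7.02
tcp_pos: [0.4348, -0.1782, 0.2264]
tcp_rot: [-3.138, 0.042, 0.121]
contact_force: [0.7, 0.6, -4.9]
opening: 0.0084
```

Run:
```python
from plan import *
plan([.445,-.2640,.236],0.131,6,0)
```

```text
from [ 0.4348 -0.1782  0.2264] rpy [-3.1378  0.0418  0.1207] |step| 0.0145 dyaw/row 0.0017
[0, -0.0001, 0.0144, -0.0016, np.float64(-0.0017)]
[0, -0.0001, 0.0144, -0.0016, np.float64(-0.0017)]
[0, -0.0001, 0.0144, -0.0016, np.float64(-0.0017)]
[0, -0.0002, 0.0144, -0.0016, np.float64(-0.0017)]
[0, -0.0002, 0.0144, -0.0016, np.float64(-0.0017)]
[0, -0.0002, 0.0144, -0.0016, np.float64(-0.0017)]
```

```bash
cat >> plan.py <<'E'
SEAT=np.array([.5745,-.2005,.225]);YAW=.131
def sad(tgt=None,n=8,claw=0):
    s=r.get_state();R=Ro.from_euler("xyz",s["tcp_rot"]);sd=s["tcp_pos"]+R.apply([0,-.046,-.031])
    Z=Ro.from_euler("z",YAW);rel=Z.inv().apply(sd-SEAT)
    print("saddle in scale frame (mm)",(rel*1000).round(1),"yaw",round(s["tcp_rot"][2],4),"tilt axis-down", np.round(R.apply([0,0,1]),3))
    if tgt is not None:
        d=R.inv().apply(Z.apply(np.array(tgt)/1000-rel))
        print("tool shift mm total",(d*1000).round(1),"per row",(d*1000/n).round(2),"turn",round(-(YAW-s["tcp_rot"][2]),4))
E
python3 - <<'E'
from plan import *
st();sad([-105,0,42],5)
E
```

```text
t 7.02 p [ 0.4348 -0.1782  0.2264] rpy [-3.1378  0.0418  0.1207] F [ 0.75  0.63 -4.93] T [-0.234 -0.151 -0.015] op 0.0084
saddle in scale frame (mm) [-133.9   86.2   32.6] yaw 0.1207 tilt axis-down [-0.042 -0.001 -0.999]
tool shift mm total [ 29.3  85.9 -11. ] per row [ 5.87 17.18 -2.2 ] turn -0.0103
```

Emit:
servo_tool([
  [0,0.003,0.02,-0.003,-0.003],
  [0,0.004,0.018,-0.004,-0.003],
  [0,0.006,0.016,-0.004,-0.003],
  [0,0.006,0.014,-0.004,-0.002],
  [0,0.006,0.01,-0.003,0],
  [0,0.004,0.006,-0.002,0],
  [0,0.002,0.002,-0.001,0],
  [0,0,0,-0.001,0],
])

```text
time: 7.68
tcp_pos: [0.4721, -0.2707, 0.238]
tcp_rot: [-3.133, 0.052, 0.123]
contact_force: [0.4, 0.1, -6.0]
opening: 0.0083
```

Run:
```python
from plan import *
from h import *
st();sad([0,0,41],8)
for n in ("side","top"):
    d=r.snapshot(n);np.savez(f"pics/{n}4.npz",**{k:np.array(v) for k,v in d.items()})
t=load("top4");s=load("side4")
a=t["pixels"][130:250,310:430,::-1];b=s["pixels"][110:250,270:390,::-1]
cv2.imwrite("pics/v4.png",np.hstack([cv2.resize(a,(400,400),interpolation=2),cv2.resize(b,(400,467),interpolation=2)[:400]]))
crop(s,270,110,390,250,4,"pics/v4s.png")
```

```text
t 7.68 p [ 0.4721 -0.2707  0.238 ] rpy [-3.1334  0.0524  0.1231] F [ 0.37  0.12 -6.  ] T [-0.217 -0.18   0.014] op 0.0083
saddle in scale frame (mm) [-108.7  -10.5   44.3] yaw 0.1231 tilt axis-down [-0.053  0.002 -0.999]
tool shift mm total [108.6 -11.3  -2.3] per row [13.58 -1.42 -0.29] turn -0.0079
```

View pics/v4.png

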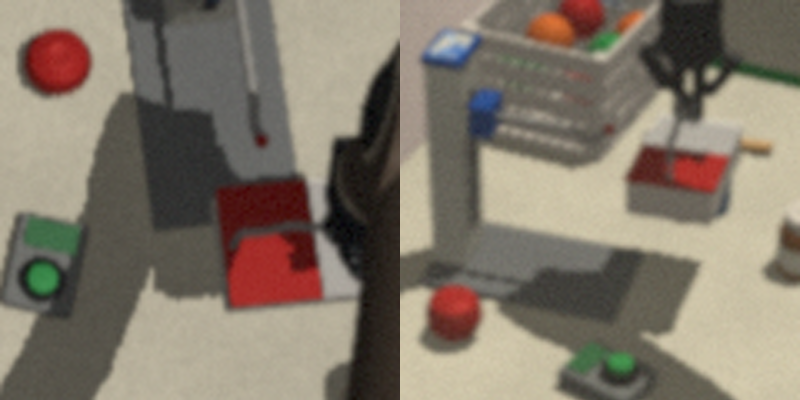

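View pics/v4s.png

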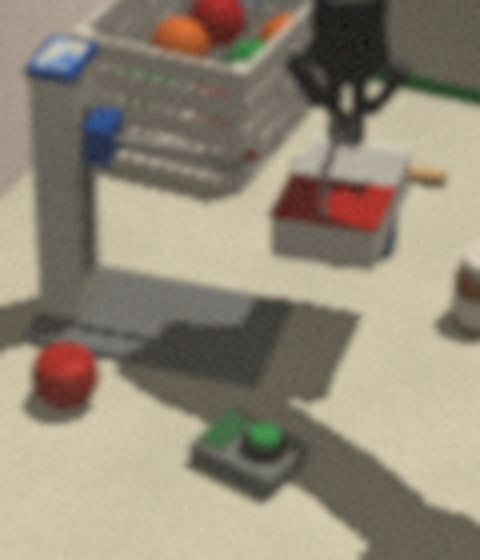

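The tub sits in front of the hook: red lid corners at about (217,193)–(322,297) in the left crop, ball at (261,141). I'll cross-check the tub and ball positions in this image against the arm's kinematics.

Run:
```python
from plan import *
from h import *
t=load("top4");s=load("side4")
f=lambda x,y:[(x+.5)*120/400-.5+310,(y+.5)*120/400-.5+130]
P=plane(t,[f(217,193),f(305,180),f(322,297),f(228,308)],.204)
Z=Ro.from_euler("z",YAW)
print("red lid in scale frame",(Z.inv().apply(P-SEAT)*1000).round(1))
rel=Z.inv().apply(P-SEAT)*1000;print(rel.mean(0), [np.linalg.norm(P[i]-P[(i+1)%4]).round(4) for i in range(4)])
v=P[0]-P[3];print("yaw",np.arctan2(v[1],v[0]));v=P[1]-P[2];print("yaw",np.arctan2(v[1],v[0]))
print("ball at .244",(Z.inv().apply(plane(t,[f(261,141)],.244)-SEAT)*1000).round(1))
hs=cv2.cvtColor(t["pixels"],cv2.COLOR_RGB2HSV).astype(int);m=((hs[...,0]<8)|(hs[...,0]>172))&(hs[...,1]>100);m[:, :380]=0;m[:165]=0;m[180:]=0;m[:,396:]=0
ys,xs=np.where(m);print(xs.mean(),ys.mean(),len(xs),(Z.inv().apply(plane(t,[[xs.mean(),ys.mean()]],.244)-SEAT)*1000).round(1))
```

```text
red lid in scale frame [[ -60.4   39.9  -21. ]
 [ -56.9  -43.6  -21. ]
 [-167.7  -43.7  -21. ]
 [-168.6   44.   -21. ]]
[-113.39134772   -0.87307891  -21.        ] [np.float64(0.0836), np.float64(0.1108), np.float64(0.0877), np.float64(0.1082)]
yaw 0.09344347044644119
yaw 0.13224244816355166
ball at .244 [[-23.5   0.4  19. ]]
388.0 171.71428571428572 7 [[-22.7   0.1  19. ]]
```

Emit:
servo_tool([
  [0,0.006,-0.002,-0.001,-0.002],
  [0,0.01,-0.003,-0.001,-0.002],
  [0,0.013,-0.003,-0.001,-0.002],
  [0,0.014,-0.002,-0.001,-0.002],
  [0,0.014,0,-0.001,0],
  [0,0.014,0,-0.001,0],
  [0,0.012,0,-0.001,0],
  [0,0.007,0,-0.001,0],
])

```text
time: 8.45
tcp_pos: [0.5682, -0.2394, 0.2425]
tcp_rot: [-3.133, 0.051, 0.138]
contact_force: [1.0, -0.3, -4.9]
opening: 0.0082
```

Run:
```python
from plan import *
st();sad([0,-1,38],4)
```

```text
t 8.45 p [ 0.5682 -0.2394  0.2425] rpy [-3.1325  0.051   0.1381] F [ 1.04 -0.26 -4.92] T [-0.25  -0.177  0.004] op 0.0082
saddle in scale frame (mm) [-10.    8.   48.9] yaw 0.1381 tilt axis-down [-0.052  0.002 -0.999]
tool shift mm total [10.5  9.1 10.3] per row [2.62 2.29 2.57] turn 0.0071
```

Emit:
servo_tool([
  [0,0.003,0.002,0.001,0.002],
  [0,0.003,0.003,0.001,0.002],
  [0,0.002,0.003,0.002,0.002],
  [0,0.001,0.001,0.002,0],
  [0,0,0,0.002,0],
  [0,0,0,0.002,0],
  [0,0,0,0.001,0],
  [0,0,0,0,0],
])

```text
time: 9.12
tcp_pos: [0.5796, -0.2459, 0.2288]
tcp_rot: [-3.132, 0.052, 0.134]
contact_force: [-0.6, 0.8, -5.2]
opening: 0.0085
```

Run:
```python
from plan import *
from h import *
st();sad([0,0,5],8)
for n in ("side","top"):
    d=r.snapshot(n);np.savez(f"pics/{n}5.npz",**{k:np.array(v) for k,v in d.items()})
t=load("top5");s=load("side5")
a=t["pixels"][110:210,340:440,::-1];b=s["pixels"][110:190,270:350,::-1]
cv2.imwrite("pics/v5.png",np.hstack([cv2.resize(a,(400,400),interpolation=2),cv2.resize(b,(400,400),interpolation=2)]))
```

```text
t 9.12 p [ 0.5796 -0.2459  0.2288] rpy [-3.1316  0.0524  0.1337] F [-0.64  0.79 -5.21] T [-0.262 -0.171 -0.042] op 0.0085
saddle in scale frame (mm) [ 0.6  0.  35.2] yaw 0.1337 tilt axis-down [-0.053  0.003 -0.999]
tool shift mm total [ 1.   0.3 30.2] per row [0.12 0.04 3.77] turn 0.0027
```

View pics/v5.png

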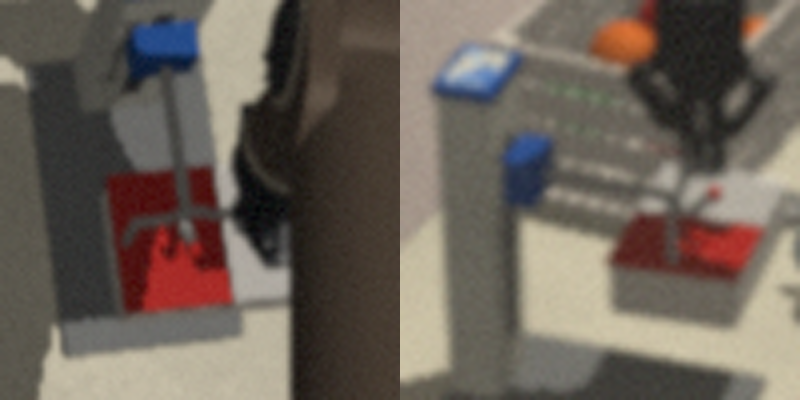

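The left crop shows the hook rod (from (168,75) to (187,230)) passing under the bar. The notch is at (185,212) over the rod, and the side crop shows the ball at (715,192) on the near side of the bar. The hook is threaded, so I'll lower slowly.

Emit:
servo_tool([
  [0,0,0,0.002,0],
  [0,0,0,0.003,0],
  [0,0,0,0.003,0],
  [0,0,0,0.003,0],
  [0,0,0,0.003,0],
  [0,0,0,0.002,0],
  [0,0,0,0.001,0],
  [0,0,0,0.001,0],
])

```text
time: 9.88
tcp_pos: [0.5786, -0.2459, 0.2098]
tcp_rot: [-3.132, 0.051, 0.134]
contact_force: [0.7, 0.5, -5.8]
opening: 0.0087
```

Run:
```python
from plan import *
st();sad([0,0,0],8)
```

```text
t 9.88 p [ 0.5786 -0.2459  0.2098] rpy [-3.1323  0.0514  0.1336] F [ 0.67  0.55 -5.79] T [-0.245 -0.203 -0.026] op 0.0087
saddle in scale frame (mm) [-0.4  0.2 16.2] yaw 0.1336 tilt axis-down [-0.052  0.002 -0.999]
tool shift mm total [ 1.2  0.3 16.1] per row [0.15 0.04 2.02] turn 0.0026
```

Emit:
servo_tool([
  [0,0,0,0.002,0],
  [0,0,0,0.002,0],
  [0,0,0,0.002,0],
  [0,0,0,0.002,0],
  [0,0,0,0.002,0],
  [0,0,0,0.001,0],
  [0,0,0,0.001,0],
  [0,0,0,0.001,0],
])

```text
time: 10.55
tcp_pos: [0.578, -0.2458, 0.1955]
tcp_rot: [-3.132, 0.051, 0.134]
contact_force: [0.4, -0.7, -5.6]
opening: 0.0085
```

Run:
```python
from plan import *
st();sad([0,0,0],8)
```

```text
t 10.55 p [ 0.578  -0.2458  0.1955] rpy [-3.1323  0.0512  0.1336] F [ 0.37 -0.7  -5.61] T [-0.272 -0.129 -0.031] op 0.0085
saddle in scale frame (mm) [-0.9  0.3  1.9] yaw 0.1336 tilt axis-down [-0.052  0.002 -0.999]
tool shift mm total [1.  0.3 1.8] per row [0.13 0.04 0.22] turn 0.0026
```

Emit:
servo_tool([
  [0,0.001,0,0.001,0],
  [0,0,0,0.001,0],
  [0,0,0,0.001,0],
  [0,0,0,0.001,0],
  [0,0,0,0.001,0],
  [0,0,0,0.001,0],
  [0,0,0,0.001,0],
  [0,0,0,0.001,0],
])

```text
time: 11.22
tcp_pos: [0.5792, -0.2461, 0.1873]
tcp_rot: [-3.133, 0.05, 0.133]
contact_force: [0.4, -0.2, -4.9]
opening: 0.0081
```

Run:
```python
from plan import *
st();sad([0,0,0],8)
```

```text
t 11.22 p [ 0.5792 -0.2461  0.1873] rpy [-3.1332  0.05    0.1332] F [ 0.42 -0.17 -4.86] T [-0.27  -0.166  0.01 ] op 0.0081
saddle in scale frame (mm) [ 0.1 -0.1 -6.4] yaw 0.1332 tilt axis-down [-0.051  0.002 -0.999]
tool shift mm total [-0.4 -0.1 -6.4] per row [-0.06 -0.02 -0.8 ] turn 0.0022
```

Emit:
servo_tool([
  [0,0,0,0.0015,0],
  [0,0,0,0.002,0],
  [0,0,0,0.002,0],
  [0,0,0,0.002,0],
  [0,0,0,0.002,0],
  [0,0,0,0.002,0],
  [0,0,0,0.002,0],
  [0,0,0,0.0015,0],
])

```text
time: 11.88
tcp_pos: [0.5792, -0.2461, 0.1718]
tcp_rot: [-3.134, 0.048, 0.133]
contact_force: [-0.5, -0.3, -2.0]
opening: 0.0083
```

Run:
```python
from plan import *
from h import *
st();sad([0,0,0],8)
for n in ("side","top"):
    d=r.snapshot(n);np.savez(f"pics/{n}6.npz",**{k:np.array(v) for k,v in d.items()})
st()
t=load("top6");s=load("side6")
a=t["pixels"][110:210,340:440,::-1];b=s["pixels"][110:190,270:350,::-1]
cv2.imwrite("pics/v6.png",np.hstack([cv2.resize(a,(400,400),interpolation=2),cv2.resize(b,(400,400),interpolation=2)]))
```

```text
t 11.88 p [ 0.5792 -0.2461  0.1718] rpy [-3.134   0.0478  0.133 ] F [-0.48 -0.3  -2.05] T [-0.155 -0.189 -0.066] op 0.0083
saddle in scale frame (mm) [  0.1  -0.1 -21.9] yaw 0.133 tilt axis-down [-0.048  0.001 -0.999]
tool shift mm total [ -1.2  -0.2 -21.9] per row [-0.15 -0.03 -2.73] turn 0.002
t 11.98 p [ 0.5792 -0.2461  0.1718] rpy [-3.134  0.048  0.133] F [ 0.01 -0.35 -4.29] T [-0.211 -0.144  0.002] op 0.0083
```

View pics/v6.png

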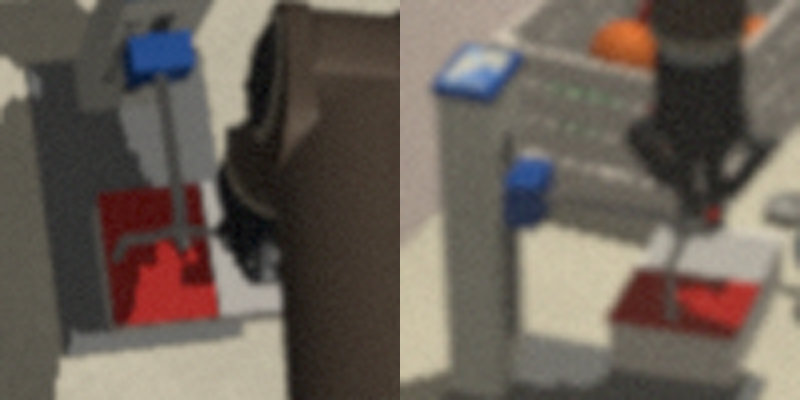

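The carriage has sunk (blue block from y≈165 to 190 in the side crop), and the notch is on the rod at (180,237). Single force readings are noisy (about 1 N), so I'll average while the arm holds still.

```bash
cat >> plan.py <<'E'
def avg(n=14):
    A=[]
    for i in range(n):
        r.snapshot("side");s=r.get_state();A.append(np.r_[s["contact_force"],s["wrist_torque"],s["tcp_pos"]])
    A=np.array(A);print("t",round(s["time"],2),"F",A[:,:3].mean(0).round(2),"T",A[:,3:6].mean(0).round(3),"se",(A[:,:6].std(0)/np.sqrt(n)).round(3),"z",A[:,8].mean().round(4))
E
python3 - <<'E'
from plan import *
avg();sad()
E
```

```text
t 12.68 F [ 0.   -0.31 -2.57] T [-0.202 -0.144  0.004] se [0.099 0.132 0.113 0.004 0.008 0.006] z 0.172
saddle in scale frame (mm) [  0.1  -0.1 -21.7] yaw 0.133 tilt axis-down [-0.048  0.001 -0.999]
```

Emit:
servo_tool([
  [0,0,0,0.001,0],
  [0,0,0,0.0015,0],
  [0,0,0,0.0015,0],
  [0,0,0,0.0015,0],
  [0,0,0,0.0015,0],
  [0,0,0,0.0015,0],
  [0,0,0,0.001,0],
  [0,0,0,0.001,0],
])

```text
time: 13.35
tcp_pos: [0.5792, -0.2461, 0.161]
tcp_rot: [-3.134, 0.047, 0.133]
contact_force: [0.4, 0.2, -0.9]
opening: 0.0086
```

Run:
```python
from plan import *
avg();sad();st()
```

```text
t 14.05 F [ 0.54 -0.45 -1.33] T [-0.154 -0.182 -0.02 ] se [0.154 0.146 0.128 0.007 0.009 0.009] z 0.1611
saddle in scale frame (mm) [  0.1  -0.1 -32.6] yaw 0.1329 tilt axis-down [-0.047  0.001 -0.999]
t 14.05 p [ 0.5792 -0.2462  0.1611] rpy [-3.1345  0.0466  0.1329] F [ 1.39 -0.42 -0.42] T [-0.131 -0.22  -0.104] op 0.0082
```

Emit:
servo_tool([
  [0,0,0,0.001,0],
  [0,0,0.0005,0.001,0],
  [0,0.0005,0.0005,0.001,0],
  [0,0.0005,0.0005,0.001,0],
  [0,0,0.0005,0.001,0],
  [0,0,0,0.001,0],
  [0,0,0,0.001,0],
  [0,0,0,0.001,0],
])

```text
time: 14.72
tcp_pos: [0.5795, -0.2466, 0.1521]
tcp_rot: [-3.132, 0.048, 0.134]
contact_force: [-0.3, 0.7, -1.1]
opening: 0.0084
```

Run:
```python
from plan import *
from h import *
avg();sad();st()
for n in ("side","top"):
    d=r.snapshot(n);np.savez(f"pics/{n}7.npz",**{k:np.array(v) for k,v in d.items()})
t=load("top7");s=load("side7")
a=t["pixels"][130:210,350:430,::-1];b=s["pixels"][130:190,290:350,::-1]
cv2.imwrite("pics/v7.png",np.hstack([cv2.resize(a,(400,400),interpolation=2),cv2.resize(b,(400,400),interpolation=2)]))
```

```text
t 15.42 F [-0.4  0.7 -0.5] T [ 0.102 -0.035 -0.016] se [0.157 0.153 0.11  0.006 0.009 0.008] z 0.1522
saddle in scale frame (mm) [  0.3  -0.7 -41.4] yaw 0.1341 tilt axis-down [-0.049  0.003 -0.999]
t 15.42 p [ 0.5795 -0.2467  0.1522] rpy [-3.1325  0.0482  0.1341] F [-0.17 -0.17  0.14] T [ 0.143 -0.07   0.021] op 0.0084
```

View pics/v7.png

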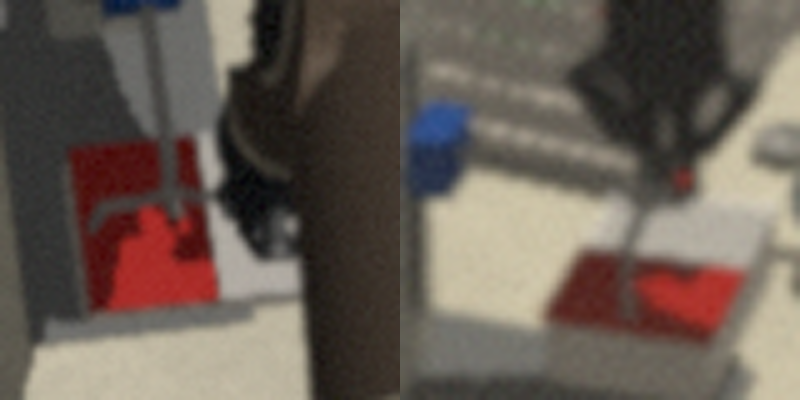

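The notch still sits on the rod at (170,195) in the left crop, and the side view shows the tub level. The vertical load left on the gripper is about 0.5 N, so it needs about 4 mm more, plus a small lateral correction.

Emit:
servo_tool([
  [0,0,-0.0003,0.001,0],
  [0,0,0,0.001,0],
  [0,0,0,0.001,0],
  [0,0,0,0.001,0],
  [0,0,0,0,0],
  [0,0,0,0,0],
  [0,0,0,0,0],
  [0,0,0,0,0],
])

```text
time: 16.18
tcp_pos: [0.5795, -0.2466, 0.1479]
tcp_rot: [-3.133, 0.048, 0.134]
contact_force: [0.1, 0.7, -0.2]
opening: 0.0082
```

Run:
```python
from plan import *
avg(25);sad();st()
```

```text
t 17.43 F [-0.23  0.15  0.19] T [ 0.058 -0.04   0.002] se [0.087 0.117 0.107 0.005 0.007 0.005] z 0.1479
saddle in scale frame (mm) [  0.3  -0.6 -45.7] yaw 0.1339 tilt axis-down [-0.048  0.002 -0.999]
t 17.43 p [ 0.5795 -0.2466  0.1479] rpy [-3.1329  0.0477  0.1339] F [ 0.15 -0.59  0.77] T [ 0.113 -0.018 -0.014] op 0.0087
```

Emit:
servo_tool([
  [0,0,0,0,0],
  [0,0,0,0,0],
  [0.1,0,0,0,0],
  [0.11,0,0,0,0],
  [0.12,0,0,0,0],
  [0.13,0,0,0,0],
  [0.15,0,0,0,0],
  [0.17,0,0,0,0],
], force=20)

```text
time: 18.1
tcp_pos: [0.5795, -0.247, 0.1479]
tcp_rot: [-3.133, 0.048, 0.134]
contact_force: [-0.2, 0.2, -0.2]
opening: 0.0144
```

Run:
```python
from plan import *
from h import *
for n in ("side","top"):
    d=r.snapshot(n);np.savez(f"pics/{n}8.npz",**{k:np.array(v) for k,v in d.items()})
avg(10);sad();st()
t=load("top8");s=load("side8")
a=t["pixels"][130:210,350:430,::-1];b=s["pixels"][130:190,290:350,::-1]
cv2.imwrite("pics/v8.png",np.hstack([cv2.resize(a,(400,400),interpolation=2),cv2.resize(b,(400,400),interpolation=2)]))
```

```text
t 18.7 F [0.14 0.23 0.25] T [-0.    -0.042 -0.002] se [0.145 0.188 0.116 0.005 0.006 0.013] z 0.1479
saddle in scale frame (mm) [  0.3  -0.9 -45.8] yaw 0.1337 tilt axis-down [-0.048  0.002 -0.999]
t 18.7 p [ 0.5795 -0.2469  0.1479] rpy [-3.1332  0.0475  0.1337] F [ 0.1   0.58 -0.22] T [ 0.02  -0.032  0.012] op 0.0145
```

View pics/v8.png

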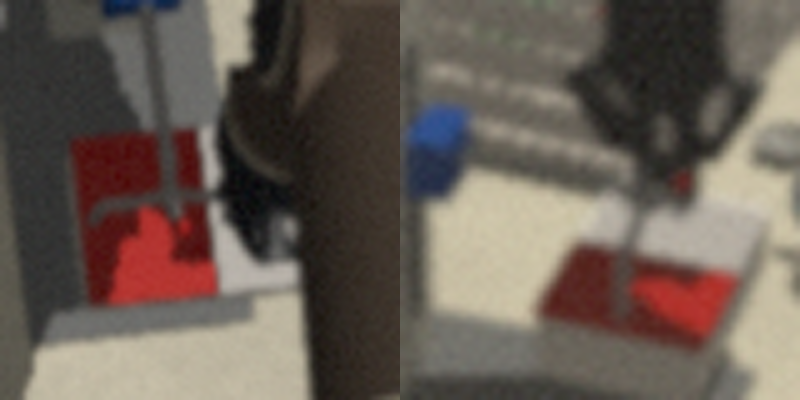

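The tub hangs on its own: the carriage hasn't moved (blue block at (440,150)) and the lid is level. I'll open wider and then withdraw upward.

Emit:
servo_tool([
  [0.2,0,0,0,0],
  [0.24,0,0,0,0],
  [0.28,0,0,0,0],
  [0.33,0,0,0,0],
  [0.38,0,0,0,0],
  [0.44,0,0,0,0],
  [0.5,0,0,0,0],
  [0.5,0,0,0,0],
])

```text
time: 19.37
tcp_pos: [0.5795, -0.2469, 0.1479]
tcp_rot: [-3.133, 0.048, 0.134]
contact_force: [-0.3, 0.8, 0.1]
opening: 0.0428
```

Run:
```python
from plan import *
from h import *
for i in range(2):
  for n in ("side","top"):
    d=r.snapshot(n);np.savez(f"pics/{n}9{i}.npz",**{k:np.array(v) for k,v in d.items()})
  avg(4)
st()
A=[]
for i in range(2):
  s=load(f"side9{i}");t=load(f"top9{i}")
  A.append(np.hstack([cv2.resize(t["pixels"][130:210,350:430,::-1],(300,300),interpolation=2),cv2.resize(s["pixels"][130:190,290:350,::-1],(300,300),interpolation=2)]))
  h=cv2.cvtColor(s["pixels"],cv2.COLOR_RGB2HSV);b=cv2.inRange(h,(105,120,40),(125,255,255));b[:128]=0;b[175:]=0;b[:,:280]=0;b[:,320:]=0;m=cv2.moments(b,True);print(m["m10"]/m["m00"],m["m01"]/m["m00"])
cv2.imwrite("pics/v9.png",np.vstack(A))
```

```text
t 19.67 F [-0.39  0.2   0.02] T [-0.008 -0.055  0.005] se [0.127 0.14  0.331 0.012 0.009 0.006] z 0.1479
t 19.97 F [-0.19 -0.13 -0.17] T [ 0.001 -0.042 -0.012] se [0.079 0.282 0.232 0.011 0.003 0.016] z 0.1479
t 19.97 p [ 0.5795 -0.2469  0.1479] rpy [-3.1332  0.0475  0.1337] F [-0.46 -0.78 -0.83] T [ 0.005 -0.04  -0.057] op 0.0427
293.8545454545455 147.43636363636364
294.6862745098039 148.86274509803923
```

View pics/v9.png

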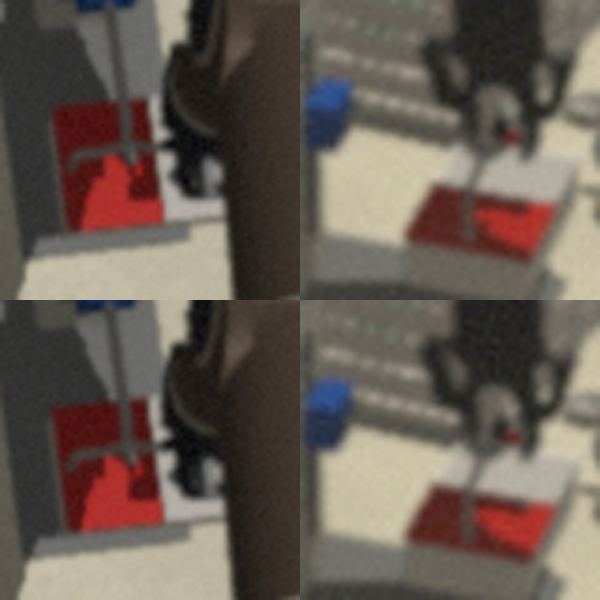

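Both frames are the same: the tub is still and level with the jaws open around the grip. I'll retreat straight up.

Emit:
servo_tool([
  [0.5,0,0,-0.004,0],
  [0.5,0,0,-0.008,0],
  [0.5,-0.001,0,-0.012,0],
  [0.5,-0.001,0,-0.016,0],
  [0.5,-0.001,0,-0.02,0],
  [0.5,-0.001,0,-0.025,0],
  [0.5,-0.001,0,-0.03,0],
  [0.5,-0.001,0,-0.03,0],
])

```text
time: 20.63
tcp_pos: [0.5776, -0.247, 0.2981]
tcp_rot: [-3.128, 0.056, 0.135]
contact_force: [0.6, -0.7, 0.7]
opening: 0.0427
```

Run:
```python
from plan import *
from h import *
st()
for n in ("side","top"):
    d=r.snapshot(n);np.savez(f"pics/{n}10.npz",**{k:np.array(v) for k,v in d.items()})
t=load("top10");s=load("side10")
cv2.imwrite("pics/v10.png",np.hstack([cv2.resize(t["pixels"][110:210,340:440,::-1],(400,400),interpolation=2),cv2.resize(s["pixels"][100:200,270:370,::-1],(400,400),interpolation=2)]))
plan([.446,-.0126,.16],0.0,16,0)
```

```text
t 20.63 p [ 0.5776 -0.247   0.2981] rpy [-3.1277  0.0558  0.1352] F [ 0.64 -0.7   0.7 ] T [-0.053 -0.148  0.006] op 0.0427
from [ 0.5803 -0.2473  0.3029] rpy [-3.1324  0.047   0.1347] |step| 0.0191 dyaw/row -0.0084
[0, -0.0059, -0.0156, 0.0094, np.float64(0.0084)]
[0, -0.0061, -0.0155, 0.0094, np.float64(0.0084)]
[0, -0.0062, -0.0155, 0.0094, np.float64(0.0084)]
[0, -0.0063, -0.0154, 0.0094, np.float64(0.0084)]
[0, -0.0064, -0.0154, 0.0094, np.float64(0.0084)]
[0, -0.0066, -0.0153, 0.0094, np.float64(0.0084)]
[0, -0.0067, -0.0152, 0.0094, np.float64(0.0084)]
[0, -0.0068, -0.0152, 0.0094, np.float64(0.0084)]
[0, -0.007, -0.0151, 0.0094, np.float64(0.0084)]
[0, -0.0071, -0.0151, 0.0094, np.float64(0.0084)]
[0, -0.0072, -0.015, 0.0094, np.float64(0.0084)]
[0, -0.0073, -0.0149, 0.0094, np.float64(0.0084)]
[0, -0.0075, -0.0149, 0.0094, np.float64(0.0084)]
[0, -0.0076, -0.0148, 0.0094, np.float64(0.0084)]
[0, -0.0077, -0.0147, 0.0094, np.float64(0.0084)]
[0, -0.0078, -0.0147, 0.0094, np.float64(0.0084)]
```

View pics/v10.png

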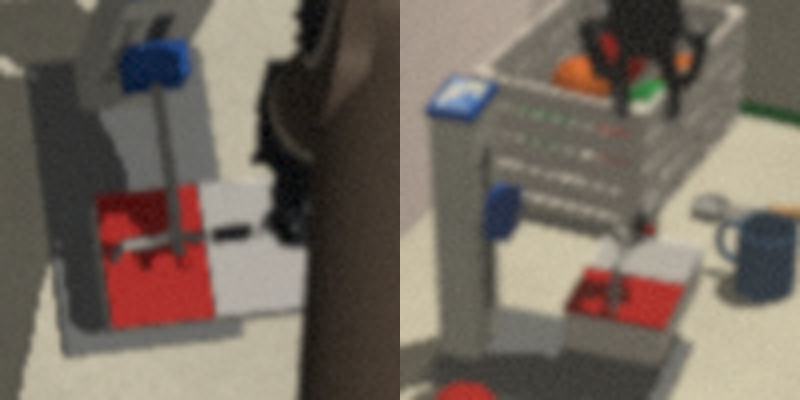

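Clear of the tub: it hangs still in both views (notch at (175,235), carriage at (500,210)). Now I'll move high across to the console with the fingers closing.

Emit:
servo_tool([
  [0.5,-0.008,-0.015,0,0.008],
  [0.3,-0.011,-0.027,0,0.008],
  [0,-0.012,-0.031,0,0.008],
  [0,-0.013,-0.031,0,0.008],
  [0,-0.013,-0.031,0,0.008],
  [0,-0.013,-0.031,0,0.008],
  [0,-0.013,-0.03,0.005,0.008],
  [0,-0.013,-0.02,0.005,0.008],
])

```text
time: 21.4
tcp_pos: [0.46, -0.0392, 0.3044]
tcp_rot: [-3.141, 0.037, 0.058]
contact_force: [-0.5, 0.8, 0.9]
opening: -0.0001
```

Run:
```python
from plan import *
st();plan([.446,-.0126,.12],0.0,8,0)
```

```text
t 21.4 p [ 0.46   -0.0392  0.3044] rpy [-3.1415  0.0374  0.0584] F [-0.47  0.8   0.89] T [ 0.081 -0.048 -0.047] op -0.0001
from [ 0.46   -0.0392  0.3044] rpy [-3.1415  0.0374  0.0584] |step| 0.0234 dyaw/row -0.0073
[0, -0.0007, -0.0034, 0.0231, np.float64(0.0073)]
[0, -0.0007, -0.0034, 0.0231, np.float64(0.0073)]
[0, -0.0007, -0.0034, 0.0231, np.float64(0.0073)]
[0, -0.0008, -0.0034, 0.0231, np.float64(0.0073)]
[0, -0.0008, -0.0034, 0.0231, np.float64(0.0073)]
[0, -0.0008, -0.0034, 0.0231, np.float64(0.0073)]
[0, -0.0008, -0.0034, 0.0231, np.float64(0.0073)]
[0, -0.0009, -0.0033, 0.0231, np.float64(0.0073)]
```

Emit:
servo_tool([
  [0,-0.001,-0.004,0.02,0],
  [0,-0.001,-0.004,0.025,0],
  [0,-0.001,-0.004,0.025,0],
  [0,-0.001,-0.003,0.025,0],
  [0,-0.001,-0.003,0.025,0],
  [0,-0.001,-0.003,0.025,0],
  [0,-0.001,-0.002,0.02,0],
  [0,0,0,0.01,0],
])

```text
time: 22.07
tcp_pos: [0.4451, -0.0091, 0.1327]
tcp_rot: [3.134, 0.02, 0.069]
contact_force: [0.4, -0.1, 0.1]
opening: 0.0001
```

Run:
```python
from plan import *
from h import *
st()
s=r.snapshot("side");np.savez("pics/side11.npz",**{k:np.array(v) for k,v in s.items()})
crop(load("side11"),270,110,370,240,4.5,"pics/v11.png")
plan([.446,-.0126,.055],0.05,8,0)
```

```text
t 22.07 p [ 0.4451 -0.0091  0.1327] rpy [3.1341 0.0205 0.0691] F [ 0.4  -0.12  0.07] T [-0.039  0.012 -0.029] op 0.0001
from [ 0.4446 -0.0094  0.1318] rpy [3.1343 0.0221 0.0691] |step| 0.0096 dyaw/row -0.0024
[0, 0.0004, 0.0003, 0.0096, np.float64(0.0024)]
[0, 0.0004, 0.0003, 0.0096, np.float64(0.0024)]
[0, 0.0004, 0.0003, 0.0096, np.float64(0.0024)]
[0, 0.0004, 0.0003, 0.0096, np.float64(0.0024)]
[0, 0.0004, 0.0003, 0.0096, np.float64(0.0024)]
[0, 0.0004, 0.0003, 0.0096, np.float64(0.0024)]
[0, 0.0004, 0.0003, 0.0096, np.float64(0.0024)]
[0, 0.0004, 0.0003, 0.0096, np.float64(0.0024)]
```

View pics/v11.png

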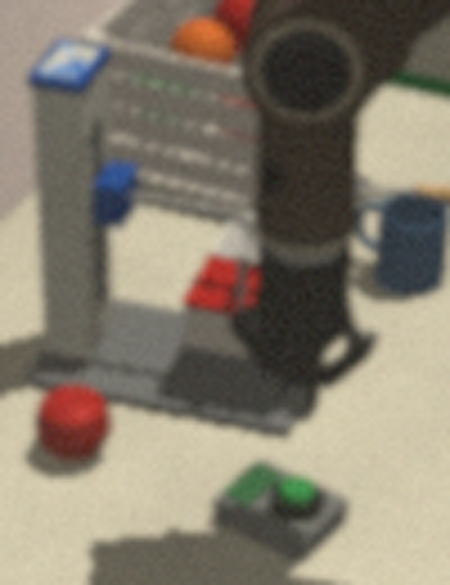

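Run:
```python
from h import *
s=load("side11")
for p in ([.4446,-.0094,.1318],[.446,-.0126,.042],[.446,-.0126,.046]):
    print(p,((proj(s,p)-[270,110]+.5)*4.5-.5).round(0))
hs=cv2.cvtColor(s["pixels"],cv2.COLOR_RGB2HSV)
m=cv2.inRange(hs,(45,110,90),(85,255,255));m[:212]=0;m[226:]=0;m[:,:331]=0;m[:,345:]=0
ys,xs=np.where(m);print(xs.min(),xs.max(),ys.min(),ys.max(),xs.mean(),ys.mean())
```

```text
[0.4446, -0.0094, 0.1318] [[302. 413.]]
[0.446, -0.0126, 0.042] [[298. 491.]]
[0.446, -0.0126, 0.046] [[298. 488.]]
332 339 217 221 335.56 218.64
```

The projected TCP (302,413) sits straight above the button's centre (297,490), so the alignment is good. The tub still hangs behind. Descending.

Emit:
servo_tool([
  [0,0,0.001,0.009,0],
  [0,0.001,0.001,0.01,0],
  [0,0.001,0.001,0.01,0],
  [0,0.001,0,0.01,0],
  [0,0,0,0.01,0],
  [0,0,0,0.01,0],
  [0,0,0,0.008,0],
  [0,0,0,0.002,0],
])

```text
time: 22.78
tcp_pos: [0.4504, -0.0143, 0.0598]
tcp_rot: [3.133, 0.016, 0.067]
contact_force: [-0.3, 0.2, 0.8]
opening: 0.0
```

Run:
```python
from plan import *
st()
```

```text
t 22.78 p [ 0.4504 -0.0143  0.0598] rpy [3.1327 0.0157 0.0669] F [-0.27  0.22  0.76] T [0.04  0.022 0.033] op 0.0
```

Emit:
servo_tool([
  [0,-0.001,0,0.002,0],
  [0,-0.001,0,0.002,0],
  [0,-0.001,0,0.002,0],
  [0,-0.001,0,0.002,0],
  [0,0,0,0.002,0],
  [0,0,0,0.002,0],
  [0,0,0,0.002,0],
  [0,0,0,0.002,0],
])

```text
time: 23.45
tcp_pos: [0.4467, -0.0142, 0.0451]
tcp_rot: [3.131, 0.014, 0.067]
contact_force: [-13.4, 0.5, 53.1]
opening: -0.0
```

Run:
```python
from plan import *
st();avg(6)
```

```text
t 23.45 p [ 0.4467 -0.0142  0.0451] rpy [3.1307 0.0139 0.0673] F [-13.43   0.47  53.09] T [-7.60e-02  3.26e+00  1.00e-03] op -0.0
t 23.75 F [-10.07  -0.    34.75] T [ 0.003  2.325 -0.035] se [0.226 0.19  0.919 0.022 0.051 0.018] z 0.0454
```

The button is bottomed out: its top sat near 0.051, and the tip is at 0.045, which matches the full 6 mm travel. I'll back off now.

Emit:
servo_tool([
  [0,0,0,-0.005,0],
  [0,0,0,-0.008,0],
  [0,0,0,-0.012,0],
  [0,0,0,-0.015,0],
  [0,0,0,-0.02,0],
  [0,0,0,-0.02,0],
  [0,0,0,-0.02,0],
  [0,0,0,-0.01,0],
])

```text
time: 24.42
tcp_pos: [0.4464, -0.0125, 0.1601]
tcp_rot: [3.131, 0.017, 0.069]
contact_force: [1.2, 0.5, 0.8]
opening: 0.0
```

Run:
```python
from plan import *
from h import *
st()
for n in ("side","top"):
    d=r.snapshot(n);np.savez(f"pics/{n}12.npz",**{k:np.array(v) for k,v in d.items()})
t=load("top12");s=load("side12")
cv2.imwrite("pics/v12.png",np.hstack([cv2.resize(t["pixels"][110:240,290:420,::-1],(400,400),interpolation=2),cv2.resize(s["pixels"][110:240,270:400,::-1],(400,400),interpolation=2)]))
```

```text
t 24.42 p [ 0.4464 -0.0125  0.1601] rpy [3.1308 0.0166 0.0691] F [1.23 0.47 0.82] T [ 0.015 -0.06   0.016] op 0.0
```

View pics/v12.png

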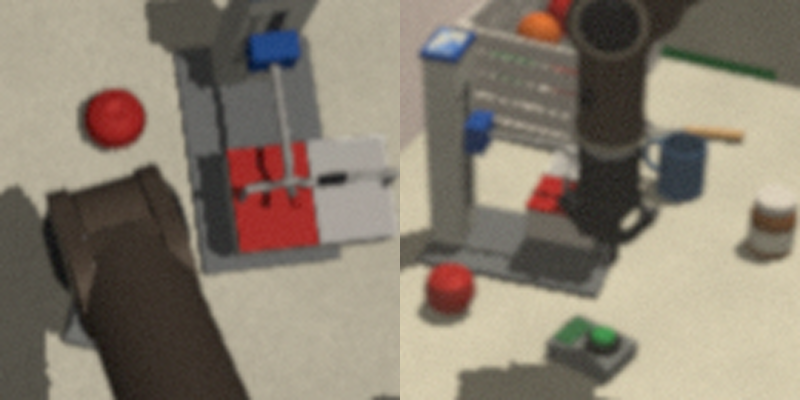

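Run:
```python
from plan import *
from h import *
t=load("top12")
d2=r.snapshot("top");t2={k:np.array(v) for k,v in d2.items()}
Z=Ro.from_euler("z",YAW)
for d in (t,t2):
    hs=cv2.cvtColor(d["pixels"],cv2.COLOR_RGB2HSV)
    red=cv2.inRange(hs,(0,110,60),(8,255,255))|cv2.inRange(hs,(172,110,60),(180,255,255));red[:150]=0;red[:,:360]=0;red[195:]=0;red[:,400:]=0
    red=cv2.erode(red,np.ones((3,3)))
    wh=((hs[...,1]<35)&(hs[...,2]>130)).astype(np.uint8);wh[:150]=0;wh[195:]=0;wh[:,:393]=0;wh[:,420:]=0;wh=cv2.erode(wh,np.ones((3,3)))
    ys,xs=np.where((red>0)|(wh>0));P=Z.inv().apply(depth(d,np.c_[xs,ys])-SEAT)*1000
    for _ in range(3):
        A=np.c_[P[:,:2],np.ones(len(P))];c=np.linalg.lstsq(A,P[:,2],rcond=None)[0];res=P[:,2]-A@c;k=abs(res)<6;P=P[k]
    print(len(P),"slopes",c.round(3),"centre",P.mean(0).round(1))
    cr=cv2.findContours(cv2.morphologyEx((red|(wh*255)),cv2.MORPH_CLOSE,np.ones((7,7))),cv2.RETR_EXTERNAL,cv2.CHAIN_APPROX_NONE)[0]
    c0=max(cr,key=cv2.contourArea)[:,0,:].astype(float);q=plane(d,c0,.225+P[:,2].mean()/1000);q=Z.inv().apply(q-SEAT)[:,:2]*1000
    print(cv2.minAreaRect(q.astype(np.float32)))
st()
```

```text
75 slopes [ -0.706   0.288 -96.495] centre [  -2.7  -45.1 -107.6]
((0.5676155090332031, -36.18182373046875), (108.554931640625, 168.5609588623047), 0.5479779839515686)
122 slopes [  -0.451    0.177 -100.697] centre [  -1.7  -44.2 -107.8]
((0.5966720581054688, -35.79608154296875), (108.56690979003906, 168.66537475585938), 0.5479804873466492)
t 24.57 p [ 0.446  -0.0129  0.1583] rpy [3.1304 0.0175 0.0684] F [-0.    0.19 -1.2 ] T [ 0.023  0.005 -0.013] op 0.0003
```

Run:
```python
from plan import *
from h import *
r0=r.snapshot("top");d={k:np.array(v) for k,v in r0.items()}
Z=Ro.from_euler("z",YAW)
hs=cv2.cvtColor(d["pixels"],cv2.COLOR_RGB2HSV)
def med(x0,x1,y0,y1):
    # patch of lid in scale frame mm, predicted pixels
    g=np.array([[x,y,-108] for x in np.arange(x0,x1,5) for y in np.arange(y0,y1,5)])/1000
    p=proj(d,Z.apply(g)+SEAT).round().astype(int);p=np.unique(p,axis=0);P=depth(d,p);print((x0,x1,y0,y1),len(p),"z median",np.median(P[:,2]).round(4),"iqr",np.subtract(*np.percentile(P[:,2],[75,25])).round(4))
med(-48,-20,10,40);med(-48,-20,-110,-80);med(20,48,20,40);med(20,48,-110,-50)
st()
```

```text
(-48, -20, 10, 40) 36 z median 0.1162 iqr 0.0043
(-48, -20, -110, -80) 36 z median 0.1169 iqr 0.0041
(20, 48, 20, 40) 24 z median 0.1172 iqr 0.0048
(20, 48, -110, -50) 72 z median 0.1164 iqr 0.0043
t 24.62 p [ 0.4454 -0.013   0.1575] rpy [3.1307 0.0192 0.0685] F [ 0.17  0.74 -0.36] T [0.005 0.006 0.011] op 0.0001
```

The lid's four patches agree within 1 mm in height, so the tub is level. The notch is within about 1 mm of the seat in plan, nothing is touching the robot and the button is up. I'm handing the job in.

Run:
```python
from workcell import r
print(r.sign_off())
```

```text
the job is handed in; nothing more can be done
None
```

The tub is hanging by its notch on the scale's hook, the green button has been pressed, and I handed the job in at about 24.6 s. The hand-in reported no verdict.

**What I did:** I gripped the tub by the black grip, lifted it level and threaded the hook between the bar and the lid. I then lowered it in 1–2 mm steps until the averaged vertical force on the gripper was near zero (0.19 ± 0.11 N), with the hook sunk about 45 mm. After that I opened the fingers in small steps, withdrew upwards, pressed the button and backed off.

**Last checks:**
- **Position:** the lid outline puts the notch within about 1 mm of the seat sideways. The lid height agrees with the sink to a few millimetres.
- **Level and still:** four patches of the lid are within 1 mm in height, and two successive frames show no movement.
- **Robot clear:** the gripper was about 0.11 m above the button, reading no contact force. The button looked up again in the picture.
- **Bystanders:** the bystanders visible in the last pictures looked undisturbed. I did not measure any of them.

**What went wrong or disagreed:**
- **Button force:** the button's top was about 0.051 m up, while I expected 0.042–0.046 m. The press bottomed out with the fingertips reading 53 N at the wrist, falling to about 35 N. The button needs only about 4 N. This is under the 120 N wrist limit, and only the fingertips touched. It would break the 40 N limit only if that limit also counts the fingers.
- **Depth fit:** one plane fit of the lid from the depth map gave nonsense slopes, so I used the patch heights instead.

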